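Mesh the grinding jar onto the sample mill and hold it down

TASK

Start the leaf-sample mill: press its keys one at a time in the order round, square, long bar, and only then take the grinding jar out of its stand, turn it until its cross-shaped foot meshes with the cross slot of the drive hub, and slide it fully home against the spring. The mill grinds only while the jar is pressed down, so finish while still holding the jar fully down; keep the jar upright on the way and leave everything else on the table where it is.

Things in the scene. Friction and masses are not known exactly. Their poses are not given: they have to be found in the camera images.
- mill: White sample mill, a fixed low box 240 (its x) x 180 (its y) x 70 mm high; origin at the centre of its underside, z up. Its deck (top face) is 70 mm above the table. The three black keys stand in a row on the deck near its -x edge, the steel drive hub stands on the deck 45 mm from the centre towards +x.
- key_round_top (a point): Centre of the top face of the round key (28 mm across), at x -78, y +52 mm of the mill. Each key stands 12 mm above the deck, moves 6 mm straight down and springs back; about 2 N starts it, 5.4 N takes it fully down.
- key_square_top (a point): Centre of the top face of the square key (26 x 26 mm), at x -78, y -52 mm of the mill; travel and spring as for the round key.
- key_bar_top (a point): Centre of the top face of the long bar key (36 mm along the mill's x, 13 mm across), in the middle of the row at x -78, y 0 mm of the mill; travel and spring as for the round key.
- key_round (a joint): How far the round key is pressed, m: 0 up, 0.006 fully down; counts as pressed beyond 0.0035.
- key_square (a joint): The same for the square key.
- key_bar (a joint): The same for the bar key.
- hub_mouth (a point): Centre of the upper face of the drive hub, a fixed round steel collar 68 mm across, 34 mm high, on the mill's deck: its face is 104 mm above the table. In it opens a cross slot: two slots 11 mm wide, 39 mm long, along this point's x and y (z up). The hub has stopped at any angle to the mill. The slot's floor is a spring plate, 12 mm below the face when unpressed.
- spring_plate (a joint): How far the spring plate in the hub is pushed down, m: 0 up. About 5 N starts it and 11 N holds it at 0.010, where the jar's flange lands on the hub's face: the jar is then fully home. Above 0.0075 counts as home.
- jar_center (a point): Centre of the grinding jar (half-way up; z up): clear jar, white lid, 0.2 kg, 108 mm high, 54 mm across. Bottom up: steel drive foot, a cross 22 mm high; a round flange 54 mm across whose underside lands on the hub; the jar 47 mm across; a lid 52 mm across, its top 76 mm above the bottom; a bar grip on the lid. This point is 54 mm above the bottom.
- jar_grip (a point): Centre of the jar's bar grip, 38 mm above point jar_center: a flat-sided bar 44 mm long along this point's x, 14 mm thick along its y, 32 mm high (16 mm above and below this point; the lid's top is 16 mm below). Pinch it from above across its 14 mm. Fully home in the hub this point is 174 mm above the table; standing on the hub unmeshed, 196 mm.
- jar_foot (a point): Centre of the underside of the jar's cross-shaped drive foot, 54 mm below point jar_center: two fins 36 mm long, 8 mm thick, 22 mm high, along this point's x and y (parallel to the bar grip's), with rounded lower edges; any of the four quarter turns fits the hub.
- stand: Aluminium stand, a fixed square frame 76 x 76 mm, 30 mm high, origin at the centre of its underside. The jar stands in it at the start: the flange rests on the frame and the foot hangs loosely in the 44 mm square hole. Lift the jar at least 30 mm straight up to clear it. A second stand like it stands empty.

How it is judged:
By the outcome, as a careful person would: the job done as asked, in the order asked, and still so for the second after the job is handed in, while the arm keeps its last pose, push and grip.
It also fails if it takes over 61 s, if anything falls off the work surface, if the arm or the gripper's body presses on something with over 40 N, if the wrist force passes 120 N, or if a joint passes its speed limit or range.

ROBOT

A 7-joint arm with a two-finger parallel gripper is mounted at the origin on the work surface. World frame = base frame: x ahead of the robot, y to its left, z up, the work surface at z = 0. Lengths are in mm, angles in rad, forces in N, time in s.
With the tool pointing down it reaches from about 425 to 950 mm from the base axis. Payload 16.7 kg.
Tool frame: the origin (TCP) lies between the finger pads; the fingertips stand 14 mm ahead of it and the grasp point (between the pads) lies 5 mm behind it; z points along the fingers, y is the line along which they close (so a half turn about z gives the same grasp; the last joint's range is limited). The gripper opens to 94 mm and grips with 3 to 60 N. Pads are 16 mm wide; open, the fingers measure 119 mm over their backs; the gripper's body (75 mm by 177 mm) begins 78 mm behind the grasp point.
Start: joints at [-1.268, 0.426, 0.074, 1.606, -0.034, 1.111, -0.067], TCP at [295.301, 606.937, 219.467] pointing down, gripper open.
Joint ranges: [-2.85, 2.85], [-0.5, 2.14], [-1.23, 1.37], [0.21, 2.46], [-1.02, 4.16], [0.16, 2.05], [-2.73, 2.73]. Speed limits (rad/s): [1.89, 1.89, 2.39, 2.39, 3.01, 3.01, 3.01].

INTERFACE

Orientations are given as a unit quaternion [w, x, y, z].
In Python, from workcell import get_obs, imaging, bot gives the robot as it stands.
- The arm moves only by the tool play_rows, never from a script. Its arguments are lists of equal length, an entry for each row: "gripper": the finger opening in cm, from 0 to 9.4; "linear": the shift along the tool's x, y, z in cm, a list of three; "turn": the turn about the tool's z in degrees. A call has 1 to 20 rows; each row shifts and turns the commanded pose from where the row before left it, along the tool's axes as they then stand; what a row does not reach is not made up. A row lasts 1/8 s, in which the tool goes at most 62.5 mm and 10.7 degrees, less where a joint would pass 70% of its speed; a pose out of reach is approached as far as the arm can. A call with a gripper value outside its range is refused whole. The fingers move at their own pace and stop on an object; the grip force is fixed at half the most. Time passes only in rows, so rows that do not move let the fingers close. It gives the time, the measured TCP pose, the force, the opening and the grip force at its end, in the units of the state.
- get_obs(): the state, without advancing time (a new reading comes with each control period).
- imaging.read_camera(name): name is "scene" or "top" or "wrist"; returns (picture, depth): 384x512x3 uint8, red, green, blue; 384x512 float32, mm along the optical axis (not along the pixel's ray), 0 where there is no reading.
- imaging.get_calibration(name): a dict with "K" (3x3 intrinsics, pixels), "D" ([k1, k2, p1, p2, k3] as OpenCV has them; the pictures are not rectified), "R" (3x3) and "t" (3): a world point X has camera coordinates R X + t. Camera axes: x right, y down, z forward; pixel columns grow to the right and rows downward; lengths in mm; the calibration is good to about 2 mm. A picture is of the moment at which its call begins: read the wrist's pose just before it. get_calibration takes no time and is no camera call; for the wrist camera it gives the pose at the moment of the call.
- bot.close_job(): hands the job in; it is judged then, once.
Trained networks look in the newest picture that a camera, given by its name, has taken for a name from the list of things; names that differ only in an ending like _2 or _b are one class to them, and where a whole thing is asked for, a point or a joint stands for the part that bears it (a point fixed in the world has none). Each returns a list of dicts, best first, with "p" (0 to 1); they miss things now and then, are a little off and sometimes report something else, mostly with a low value. They report only what shows in the picture. A call takes as long as a camera call.
- imaging.outline_of(camera, query): "region" (384x512 bool, what is visible of it) and "rect" ([centre column, centre row, width, height] in pixels, round what is visible of it).
The state is a dict: "clock": time; "joint_pos": joint angles; "qvel": joint speeds; "effort": joint torques, N m; "ee_pos": TCP position; "eef_rot": TCP orientation; "ft_force": force on the tool from outside, world axes, zero at the start; "moment": the same for the moment, N m; "finger_gap": opening from 0.0 (shut) to 1.0 (fully open); "gripper_force": force on a finger pad.
Only numpy, scipy, OpenCV 4.12 (cv2) and the standard library are available. Lean on these libraries where they do the work, as an engineer would, in place of code of your own. Each camera call takes 0.05 s, during which the arm holds its last target. There are 200 camera calls.

## Working session

There is one attempt and no reset: what is moved stays moved. The work goes in short steps, Python scripts to look and compute and a tool call to move; the robot and the scene stay as the last step left them, time stands still between calls to the robot, and variables do not carry over. Pictures are saved under pics/ and viewed, at most 10 in all, crops included, and the job is handed in when it is done.

Besides the shell and the picture viewer there is one more tool, called as a command line: name --pt "numbers of a row" for each row, then --argument value for the rest. play_rows: Moves the arm, as the interface text tells. Its arguments: {"type":"object","properties":{"gripper":{"type":"array"},"linear":{"type":"array"},"turn":{"type":"array"}},"required":["gripper","linear","turn"]}

```bash
mkdir -p pics; cat > h.py <<'E'
import numpy as np, cv2
from workcell import get_obs, imaging, bot
from scipy.spatial.transform import Rotation as Rn
def cloud(cam, d, cal):
    h,w=d.shape
    v,u=np.mgrid[0:h,0:w]
    p=cv2.undistortPoints(np.stack([u.ravel(),v.ravel()],1).astype(np.float64)[:,None],np.array(cal["K"],float),np.array(cal["D"],float))[:,0]
    z=d.ravel()[:,None].astype(float)
    X=np.hstack([p*z,z])
    return ((X-np.array(cal["t"]))@np.array(cal["R"])).reshape(h,w,3)
def grab(cam):
    cal=imaging.get_calibration(cam)
    im,d=imaging.read_camera(cam)
    return im,d,cloud(cam,d,cal),cal
def proj(X,cal):
    rv=cv2.Rodrigues(np.array(cal["R"],float))[0]
    return cv2.projectPoints(np.array(X,float).reshape(-1,1,3),rv,np.array(cal["t"],float),np.array(cal["K"],float),np.array(cal["D"],float))[0][:,0]
def save(im,n): cv2.imwrite("pics/"+n+".png",cv2.cvtColor(im,cv2.COLOR_RGB2BGR))
E
python3 - <<'E'
from h import *
o=get_obs();print({k:np.round(v,3) for k,v in o.items()})
P=[]
for c in ("top","scene"):
    im,d,X,cal=grab(c); P.append(im)
    print(c,np.round(-np.array(cal["R"]).T@cal["t"]))
    for q in ("mill","key_round_top","key_square_top","key_bar_top","hub_mouth","jar_grip","jar_center","stand"):
        for r in imaging.outline_of(c,q)[:3]:
            m=r["region"]&(d>0)
            pts=X[m]
            print(q,round(r["p"],2),np.round(r["rect"]),m.sum(),np.round(np.median(pts,0)) if len(pts) else None, np.round(np.percentile(pts[:,2],[5,95])) if len(pts) else None)
im=np.vstack(P); save(cv2.resize(im,(400,600)),"a") ; save(cv2.resize(P[0],(800,600)),"top")
E
```

```text
{'clock': np.float64(0.0), 'joint_pos': array([-1.267,  0.427,  0.074,  1.607, -0.034,  1.111, -0.067]), 'qvel': array([ 0.   , -0.   , -0.003, -0.001,  0.001, -0.001, -0.   ]), 'effort': array([-0.0000e+00, -9.3581e+01,  3.6660e+00, -4.5422e+01, -4.9000e-02,
        2.0000e-02,  0.0000e+00]), 'ee_pos': array([295.148, 606.56 , 218.759]), 'eef_rot': array([-0.   ,  0.224,  0.974, -0.001]), 'ft_force': array([ 0.37 , -1.066, -0.268]), 'moment': array([0.031, 0.02 , 0.004]), 'gripper_force': np.float64(0.0), 'finger_gap': np.float64(0.998)}
top [502. -28. 807.]
mill 0.7 [174. 202. 102. 131.] 9578 [528. 112.  70.] [66. 77.]
key_round_top 0.67 [164. 178.  34.  34.] 992 [584. 128. 103.] [ 83. 105.]
key_round_top 0.46 [150. 244.  14.  16.] 172 [455. 158.  81.] [71. 83.]
key_square_top 0.74 [202. 235.  14.  18.] 213 [474.  57.  81.] [70. 83.]
key_bar_top 0.75 [163. 178.  35.  32.] 1025 [584. 129. 103.] [ 82. 105.]
key_bar_top 0.47 [176. 242.   8.  16.] 144 [465. 106.  81.] [70. 83.]
jar_center 0.6 [301. 241.  26.  24.] 641 [ 472. -141.   84.] [ 32. 117.]
stand 0.56 [297. 240.  34.  34.] 607 [ 472. -126.   29.] [17. 32.]
scene [944. 515. 668.]
mill 0.89 [327. 264. 162. 146.] 11730 [566. 158.  70.] [26. 73.]
mill 0.33 [316. 245.   8.   9.] 56 [582. 129.  92.] [90. 93.]
key_round_top 0.67 [380. 230.  13.   8.] 135 [459. 164.  82.] [76. 84.]
key_square_top 0.69 [334. 204.  18.  20.] 213 [478.  62.  81.] [72. 84.]
key_bar_top 0.52 [356. 215.  15.  14.] 138 [469. 113.  81.] [74. 84.]
key_bar_top 0.35 [272. 155.  22.  44.] 895 [ 479. -134.   82.] [ 33. 116.]
hub_mouth 0.77 [315. 249.  36.  48.] 1434 [592. 141. 103.] [ 76. 105.]
jar_grip 0.95 [274. 153.  26.  42.] 903 [ 479. -134.   82.] [ 33. 116.]
jar_center 0.68 [272. 154.  24.  41.] 863 [ 480. -134.   83.] [ 35. 116.]
stand 0.91 [272. 177.  50.  29.] 746 [ 495. -115.   25.] [ 4. 32.]
```

View pics/top.png

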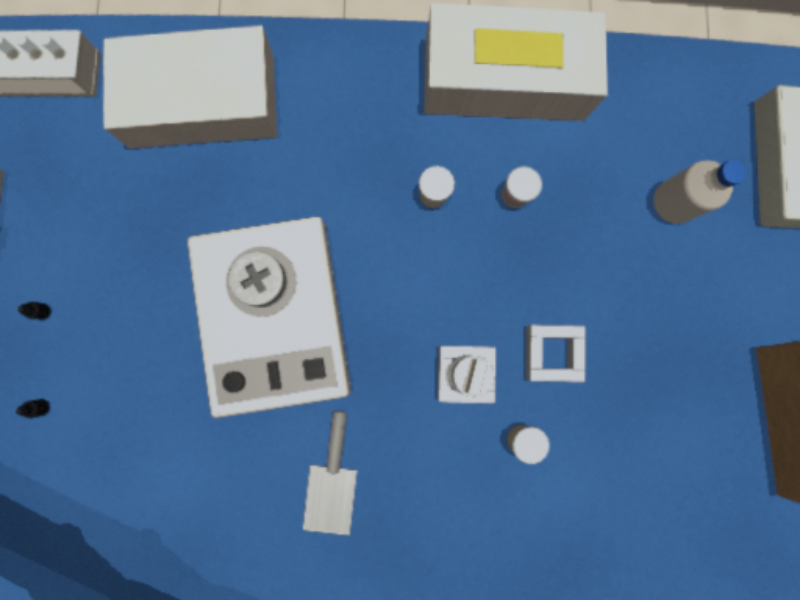

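The top view shows the mill at left: round key (234,381), bar (275,375), square (314,368) and hub (256,278). The jar stands in the left stand at (467,373), and the second stand is empty at (556,353). I'm moving above the round key.

play_rows --gripper '[0,0,0,0,0,0,0,0,0,0,0,0,0,0,0,0]' --pt "-2.43 -2.35 0.4" --pt "-2.43 -2.35 0.4" --pt "-2.43 -2.35 0.4" --pt "-2.43 -2.35 0.4" --pt "-2.43 -2.35 0.4" --pt "-2.43 -2.35 0.4" --pt "-2.43 -2.35 0.4" --pt "-2.43 -2.35 0.4" --pt "-2.43 -2.35 0.4" --pt "-2.43 -2.35 0.4" --pt "-2.43 -2.35 0.4" --pt "-2.43 -2.35 0.4" --pt "-2.43 -2.35 0.4" --pt "-2.43 -2.35 0.4" --pt "0 0 0" --pt "0 0 0" --turn '[0,0,0,0,0,0,0,0,0,0,0,0,0,0,0,0]'

```text
clock: 2.9
ee_pos: [457.2, 162.9, 163.6]
eef_rot: [0.0, 0.224, 0.974, 0.0]
ft_force: [-0.4, 0.0, -0.4]
finger_gap: 0.005
gripper_force: 0.0
```

```bash
cat >> h.py <<'E'
def shift(o,T):
    q=o["eef_rot"];R=Rn.from_quat([q[1],q[2],q[3],q[0]]).as_matrix()
    return np.round(R.T@(np.array(T)-o["ee_pos"])/10,2)
def fit2(pts): # min-area rect centre in xy
    return cv2.minAreaRect(pts[:,:2].astype(np.float32))
E
python3 - <<'E'
from h import *
o=get_obs();print(np.round(o["ee_pos"],1),np.round(o["eef_rot"],3),o["finger_gap"],np.round(o["ft_force"],1))
im,d,X,cal=grab("wrist");save(im,"w1")
print(np.round(-np.array(cal["R"]).T@cal["t"]))
for q in ("key_round_top","key_square_top","key_bar_top","hub_mouth"):
    for r in imaging.outline_of("wrist",q)[:2]:
        m=r["region"]&(d>0); p=X[m]
        if len(p)==0: continue
        t=p[abs(p[:,2]-np.percentile(p[:,2],90))<3]
        print(q,round(r["p"],2),np.round(r["rect"]),np.round(np.median(t,0),1),[np.round(a,1) for a in fit2(t)])
E
```

```text
[457.2 162.9 163.6] [0.    0.224 0.974 0.   ] 0.005133194569622543 [-0.4  0.  -0.4]
[389. 196. 329.]
key_round_top 0.89 [253. 203.  28.  32.] [455.  160.4  82.5] [array([455.1, 160.5]), array([25.8, 26.7]), np.float64(65.0)]
key_square_top 0.96 [168. 260.  32.  35.] [472.8  56.7  82.7] [array([474.6,  57.5]), array([26., 27.]), np.float64(11.7)]
key_bar_top 0.55 [211. 234.  32.  37.] [464.4 109.1  82.6] [array([465.1, 108.9]), array([36. , 13.5]), np.float64(12.0)]
hub_mouth 0.69 [254. 335.   5.  24.] [571.7 106.3 104.8] [array([571.2, 106.5]), array([ 6.1, 29.1]), np.float64(64.1)]
hub_mouth 0.32 [ 64. 291.  44.  69.] [ 451.8 -117.3   30.9] [array([ 473.2, -125.9]), array([28.9, 86.8]), np.float64(64.8)]
```

View pics/w1.png

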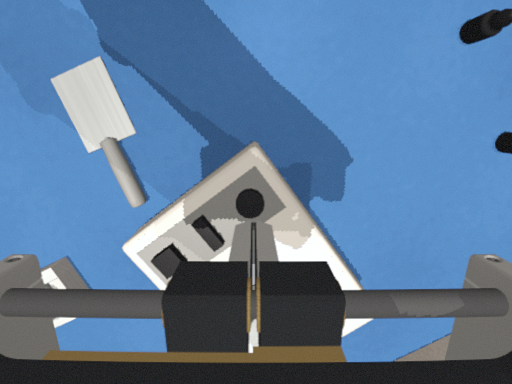

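The wrist picture shows the round key at (250,203), the bar at (208,233) and the square at (169,262), and the networks agree. I'm pressing the round key.

play_rows --gripper '[0,0,0,0,0,0,0,0,0,0]' --pt "0.1 -0.3 2" --pt "0 0 2" --pt "0 0 1.5" --pt "0 0 0.5" --pt "0 0 0.5" --pt "0 0 0.3" --pt "0 0 0.3" --pt "0 0 0.1" --pt "0 0 0" --pt "0 0 0" --turn '[0,0,0,0,0,0,0,0,0,0]'

```text
clock: 4.4
ee_pos: [455.3, 160.1, 91.7]
eef_rot: [0.0, 0.225, 0.974, 0.0]
ft_force: [-0.5, 0.2, 4.0]
finger_gap: 0.001
gripper_force: 2.2
```

play_rows --gripper '[0,0,0,0]' --pt "0 0 0.12" --pt "0 0 0" --pt "0 0 0" --pt "0 0 0" --turn '[0,0,0,0]'

```text
clock: 4.9
ee_pos: [455.2, 160.1, 90.3]
eef_rot: [0.0, 0.224, 0.974, 0.0]
ft_force: [-0.4, 0.4, 4.8]
finger_gap: 0.004
gripper_force: 2.6
```

play_rows --gripper '[0,0,0,0,0,0,0,0,0,0,0,0,0,0,0,0,0]' --pt "0 0 -0.62" --pt "0 0 -1.5" --pt "0 0 -1" --pt "-1.24 -1.67 0" --pt "-1.24 -1.67 0" --pt "-1.24 -1.67 0" --pt "-1.24 -1.67 0" --pt "-1.24 -1.67 0" --pt "0 0 0" --pt "0 0 1" --pt "0 0 1" --pt "0 0 0.4" --pt "0 0 0.3" --pt "0 0 0.3" --pt "0 0 0.12" --pt "0 0 0" --pt "0 0 0" --turn '[0,0,0,0,0,0,0,0,0,0,0,0,0,0,0,0,0]'

```text
clock: 7.02
ee_pos: [474.1, 57.9, 90.4]
eef_rot: [-0.0, 0.224, 0.974, 0.0]
ft_force: [-3.4, 1.9, 5.4]
finger_gap: 0.007
gripper_force: 2.6
```

play_rows --gripper '[0,0,0,0,0,0,0,0,0,0,0,0,0,0,0,0]' --pt "0 0 -0.62" --pt "0 0 -1.5" --pt "0 0 -1" --pt "1.02 1.4 0" --pt "1.02 1.4 0" --pt "1.02 1.4 0" --pt "0 0 0" --pt "0 0 1" --pt "0 0 1" --pt "0 0 0.4" --pt "0 0 0.3" --pt "0 0 0.3" --pt "0 0 0.12" --pt "0 0 0" --pt "0 0 0" --pt "0 0 0" --turn '[0,0,0,0,0,0,0,0,0,0,0,0,0,0,0,0]'

```text
clock: 9.02
ee_pos: [465.1, 108.7, 90.4]
eef_rot: [-0.0, 0.225, 0.974, -0.0]
ft_force: [-1.6, -4.0, 4.1]
finger_gap: 0.004
gripper_force: 2.6
```

play_rows --gripper '[0,0,0,0,0,5,5,5,5,5,5,5,5]' --pt "0 0 0.08" --pt "0 0 0" --pt "0 0 -0.7" --pt "0 0 -2.5" --pt "0 0 -4" --pt "-1 0.5 -4" --pt "-3 1.4 0" --pt "-3 1.4 0" --pt "-3 1.4 0" --pt "-3 1.4 0" --pt "-3 1.2 0" --pt "0 0 0" --pt "0 0 0" --turn '[0,0,0,0,0,0,0,0,0,0,0,0,0]'

```text
clock: 10.65
ee_pos: [640.4, 104.7, 201.2]
eef_rot: [-0.0, 0.225, 0.974, -0.0]
ft_force: [-0.5, 0.1, -0.2]
finger_gap: 0.535
gripper_force: 0.0
```

```bash
python3 - <<'E'
from h import *
o=get_obs();print(np.round(o["ee_pos"],1),np.round(o["eef_rot"],3))
im,d,X,cal=grab("wrist");save(im,"w2")
np.savez("w2",im=im,d=d,X=X)
for q in ("hub_mouth","mill"):
    for r in imaging.outline_of("wrist",q)[:2]:
        m=r["region"]&(d>0); p=X[m]
        t=p[abs(p[:,2]-104)<3]
        print(q,round(r["p"],2),np.round(r["rect"]),len(t))
        if len(t)>20: print(fit2(t),cv2.minEnclosingCircle(t[:,:2].astype(np.float32)))
# hub by depth: slot points = below 101 inside hub circle
c=np.array([587,130.])
for _ in range(4):
    near=np.hypot(*(X[...,:2]-c).transpose(2,0,1))<45
    f=near&(abs(X[...,2]-104.5)<4)
    (cx,cy),rad=cv2.minEnclosingCircle(X[f][:,:2].astype(np.float32)); c=np.array([cx,cy])
print(c,rad,np.median(X[f][:,2]))
# dark pixels rectified at z=104: sample the picture on a world grid
g=np.mgrid[-40:40.1:.25,-40:40.1:.25].transpose(1,2,0)
W=np.dstack([g+c,np.full(g.shape[:2],104.)])
uv=proj(W,cal).astype(np.float32).reshape(*g.shape)
top=cv2.remap(cv2.cvtColor(im,cv2.COLOR_RGB2GRAY),uv[...,0],uv[...,1],cv2.INTER_LINEAR)
cv2.imwrite("pics/hubrect.png",np.hstack([top,cv2.resize(cv2.cvtColor(im,cv2.COLOR_RGB2GRAY),(428,321))]))
np.save("hubtop",top)
E
```

```text
[640.4 104.7 201.2] [-0.     0.225  0.974 -0.   ]
hub_mouth 0.82 [256. 140.  70.  72.] 3117
((586.9140625, 131.27944946289062), (66.70081329345703, 64.77635192871094), 64.70063018798828) ((586.1288452148438, 131.94808959960938), 34.0187873840332)
mill 0.97 [224. 116. 267. 231.] 1
[586.12884521 131.9480896 ] 34.0187873840332 104.37082378522223
```

View pics/hubrect.png

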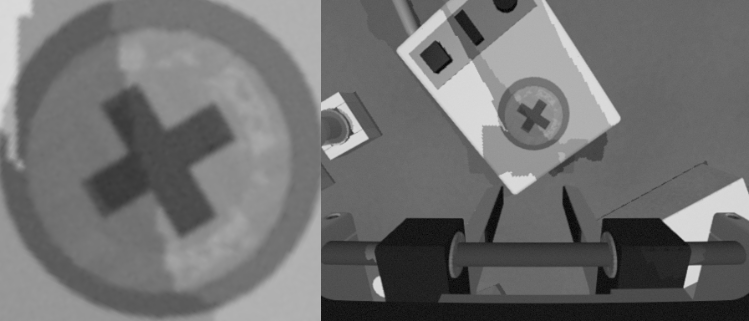

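The hub fills the rectified crop. The cross slot is sharp, centred near (158,160), and its arms are turned about 30°.

```bash
python3 - <<'E'
from h import *
from scipy.optimize import minimize
t=cv2.GaussianBlur(np.load("hubtop.npy"),(5,5),0).astype(float); c=np.array([586.13,131.95])
g=np.mgrid[-40:40.1:.25,-40:40.1:.25].transpose(1,2,0)
w=np.hypot(g[...,0],g[...,1])<26
def score(p):
    a=p[2];dx=g[...,0]-p[0];dy=g[...,1]-p[1]
    u=np.cos(a)*dx+np.sin(a)*dy;v=-np.sin(a)*dx+np.cos(a)*dy
    s=lambda x:1/(1+np.exp(-x/.4))
    A=s(5.5-abs(u))*s(19.5-abs(v));B=s(5.5-abs(v))*s(19.5-abs(u));m=np.maximum(A,B)
    m=m[w]; return np.corrcoef(m,t[w])[0,1]
best=min((minimize(score,[0,0,a],method="Nelder-Mead") for a in np.radians(range(0,90,10))),key=lambda r:r.fun)
print(best.fun,c+best.x[:2],np.degrees(best.x[2])%90)
E
```

```text
-0.9009683903586291 [586.30910968 131.21177161] 31.282415876961068
```

play_rows --gripper '[5,5,5,5,5,5,5,5,5,5]' --pt "-0.2 -3.6 0" --pt "-0.2 -3.6 0" --pt "-0.2 -3.6 0" --pt "-0.2 -3.6 0" --pt "-0.2 -3.6 0" --pt "-0.2 -3.6 0" --pt "-0.2 -3.6 0" --pt "0 -3.6 0" --pt "0 0 0" --pt "0 0 0" --turn '[0,0,0,0,0,0,0,0,0,0]'

```text
clock: 12.05
ee_pos: [527.6, -159.8, 201.7]
eef_rot: [0.0, 0.224, 0.975, 0.0]
ft_force: [0.6, -0.2, -0.1]
finger_gap: 0.533
gripper_force: 0.0
```

```bash
python3 - <<'E'
from h import *
o=get_obs();print(np.round(o["ee_pos"],1),np.round(o["eef_rot"],3))
im,d,X,cal=grab("wrist");save(im,"w3")
for q in ("jar_grip","stand"):
    for r in imaging.outline_of("wrist",q)[:2]:
        m=r["region"]&(d>0); p=X[m]
        print(q,round(r["p"],2),np.round(r["rect"]),len(p),np.round(np.percentile(p,[5,50,95],axis=0)))
        t=p[(p[:,2]>112)&(p[:,2]<120)]
        if len(t)>20: print("bar top",fit2(t),np.median(t,0), np.median(t[:,2]))
c=np.array([472,-138.]); near=np.hypot(*(X[...,:2]-c).transpose(2,0,1))<45
t=X[near&(X[...,2]>111)&(X[...,2]<121)]; print("depth",len(t),fit2(t),np.median(t,0))
E
```

```text
[ 527.6 -159.8  201.7] [0.    0.224 0.975 0.   ]
jar_grip 0.56 [243. 142.  47.  48.] 1963 [[ 452. -166.   83.]
 [ 471. -144.   85.]
 [ 490. -125.  117.]]
bar top ((471.5193786621094, -145.73020935058594), (14.004709243774414, 43.96183776855469), 76.419921875) [ 470.72178145 -145.44749178  116.27071987] 116.27071986971029
jar_grip 0.17 [429.  55.  37.  40.] 906 [[463.  43.  74.]
 [475.  54.  82.]
 [487.  67.  83.]]
stand 0.83 [242. 139.  80.  84.] 1863 [[ 435. -181.   29.]
 [ 459. -135.   30.]
 [ 507. -110.   32.]]
stand 0.19 [428.  56.  38.  42.] 950 [[463.  43.  73.]
 [475.  54.  82.]
 [488.  67.  83.]]
depth 739 ((471.5193786621094, -145.73020935058594), (14.004709243774414, 43.96183776855469), 76.419921875) [ 470.71302305 -145.36561903  116.27003987]
```

View pics/w3.png

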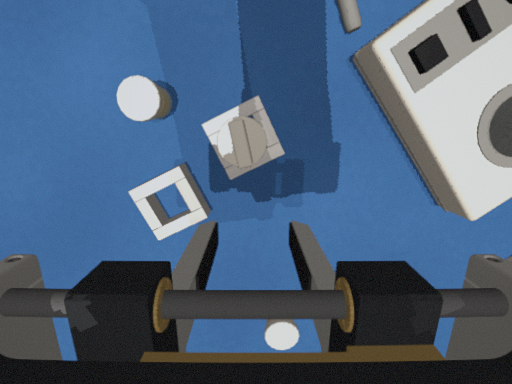

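play_rows --gripper '[5,5,5,5,5,5,5,5]' --pt "0 0 0" --pt "0 0 0" --pt "1.93 0.02 0" --pt "1.93 0.02 0" --pt "1.92 0.01 2" --pt "0 0 3" --pt "0 0 0" --pt "0 0 0" --turn '[-6.15,-6.15,0,0,0,0,0,0]'

```text
clock: 13.2
ee_pos: [472.1, -146.3, 152.3]
eef_rot: [0.0, 0.119, 0.993, -0.0]
ft_force: [-0.3, 0.7, 0.3]
finger_gap: 0.533
gripper_force: 0.0
```

```bash
python3 - <<'E'
from h import *
o=get_obs();q=o["eef_rot"];R=Rn.from_quat([q[1],q[2],q[3],q[0]]).as_matrix()
print(np.degrees(np.arctan2(R[1,1],R[0,1])),shift(o,[471.5,-145.7,101.5]),np.round(o["joint_pos"],2))
E
```

```text
76.37766935478105 [0.07 0.05 5.08] [-0.19  0.22  0.41  2.09 -0.11  0.85  1.62]
```

play_rows --gripper '[5,5,5,5,5,5,0,0,0,0,0,0]' --pt "0.07 0.05 1.5" --pt "0 0 1.5" --pt "0 0 1.2" --pt "0 0 0.88" --pt "0 0 0" --pt "0 0 0" --pt "0 0 0" --pt "0 0 0" --pt "0 0 0" --pt "0 0 0" --pt "0 0 0" --pt "0 0 0" --turn '[0,0,0,0,0,0,0,0,0,0,0,0]'

```text
clock: 14.7
ee_pos: [471.0, -145.8, 100.8]
eef_rot: [0.0, 0.119, 0.993, 0.0]
ft_force: [-0.0, -0.2, 2.9]
finger_gap: 0.148
gripper_force: 30.0
```

play_rows --gripper '[0,0,0,0,0,0,0,0]' --pt "0 0 -1" --pt "0 0 -2" --pt "0 0 -2.5" --pt "0 0 -2.5" --pt "0 0 -2.5" --pt "0 0 -1.5" --pt "0 0 0" --pt "0 0 0" --turn '[0,0,0,0,0,0,0,0]'

```text
clock: 15.7
ee_pos: [470.5, -145.6, 219.9]
eef_rot: [-0.001, 0.119, 0.993, -0.0]
ft_force: [-0.1, -0.3, -2.3]
finger_gap: 0.147
gripper_force: 30.0
```

```bash
python3 - <<'E'
from h import *
o=get_obs();q=o["eef_rot"];R=Rn.from_quat([q[1],q[2],q[3],q[0]]).as_matrix()
print(np.degrees(np.arctan2(R[1,1],R[0,1])),shift(o,[586.4,131.3,222]),np.round(o["joint_pos"],2))
E
```

```text
76.35874173516329 [-4.73 29.64 -0.22] [-0.22  0.12  0.42  2.02 -0.06  1.01  1.57]
```

play_rows --gripper '[0,0,0,0,0,0,0,0,0,0,0,0,0,0]' --pt "-0.23 1.48 0" --pt "-0.47 2.96 0" --pt "-0.47 2.96 0" --pt "-0.47 2.96 0" --pt "-0.47 2.96 -0.1" --pt "-0.47 2.96 -0.1" --pt "-0.47 2.96 0" --pt "-0.47 2.96 0" --pt "-0.47 2.96 0" --pt "-0.47 2.96 0" --pt "-0.24 1.5 0" --pt "0 0 0" --pt "0 0 0" --pt "0 0 0" --turn '[0,0,0,0,0,0,0,0,0,0,0,0,0,0]'

```text
clock: 17.45
ee_pos: [586.3, 129.9, 222.8]
eef_rot: [0.0, 0.119, 0.993, -0.0]
ft_force: [-1.1, -0.4, -2.1]
finger_gap: 0.146
gripper_force: 30.0
```

```bash
python3 - <<'E'
from h import *
o=get_obs();print(np.round(o["joint_pos"],2))
im,d,X,cal=grab("wrist");save(im,"w4")
near=np.hypot(X[...,0]-o["ee_pos"][0],X[...,1]-o["ee_pos"][1])<60
for r in imaging.outline_of("wrist","jar_center")[:1]:
    p=X[r["region"]&(d>0)];print(r["p"],np.round(r["rect"]),np.round(np.percentile(p,[5,50,95],axis=0)))
E
```

```text
[-0.53  0.31  0.26  1.79 -0.09  1.06  1.09]
0.74 [253. 231.  74. 100.] [[562. 113. 157.]
 [573. 132. 207.]
 [601. 152. 239.]]
```

View pics/w4.png

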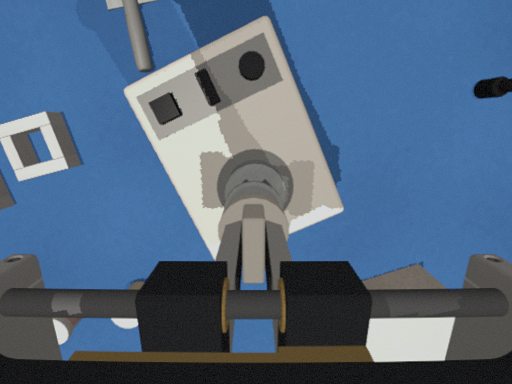

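play_rows --gripper '[0,0,0,0,0,0,0,0,0]' --pt "0 0 0" --pt "0 0 0" --pt "0 0 0" --pt "0 0 0" --pt "0 0 0" --pt "0 0 0" --pt "0 0 0" --pt "0 0 0" --pt "0 0 0" --turn '[-5,-8,-9,-9,-8,-6,0,0,0]'

```text
clock: 18.68
ee_pos: [586.5, 131.0, 222.7]
eef_rot: [-0.0, -0.269, 0.963, -0.0]
ft_force: [-0.4, -1.0, -2.2]
finger_gap: 0.147
gripper_force: 30.0
```

```bash
python3 - <<'E'
from h import *
o=get_obs();q=o["eef_rot"];R=Rn.from_quat([q[1],q[2],q[3],q[0]]).as_matrix()
print(np.degrees(np.arctan2(R[1,1],R[0,1])),shift(o,[585.9,131.0,200]),np.round(o["joint_pos"],2),np.round(R,3)[:,2])
E
```

```text
121.2668972557306 [0.04 0.03 2.27] [-0.42  0.3   0.12  1.78 -0.04  1.06  1.83] [-0. -0. -1.]
```

play_rows --gripper '[0,0,0,0,0,0,0,0,0]' --pt "0.04 0.03 1" --pt "0 0 1" --pt "0 0 0.3" --pt "0 0 0.2" --pt "0 0 0.2" --pt "0 0 0.2" --pt "0 0 0.2" --pt "0 0 0" --pt "0 0 0" --turn '[0,0,0,0,0,0,0,0,0]'

```text
clock: 19.8
ee_pos: [586.0, 131.1, 191.8]
eef_rot: [0.0, -0.27, 0.963, -0.0]
ft_force: [0.0, 0.5, -2.8]
finger_gap: 0.143
gripper_force: 30.0
```

play_rows --gripper '[0,0,0,0,0,0,0,0,0]' --pt "0 0 0.3" --pt "0 0 0.3" --pt "0 0 0.2" --pt "0 0 0.2" --pt "0 0 0.2" --pt "0 0 0.2" --pt "0 0 0.1" --pt "0 0 0" --pt "0 0 0" --turn '[0,0,0,0,0,0,0,0,0]'

```text
clock: 20.92
ee_pos: [586.1, 131.1, 177.0]
eef_rot: [0.0, -0.27, 0.963, 0.0]
ft_force: [-2.3, -0.7, 7.1]
finger_gap: 0.15
gripper_force: 30.0
```

play_rows --gripper '[0,0,0,0,0,0]' --pt "0 0 0.1" --pt "0 0 0.1" --pt "0 0 0.05" --pt "0 0 0" --pt "0 0 0" --pt "0 0 0" --turn '[0,0,0,0,0,0]'

```text
clock: 21.68
ee_pos: [586.1, 131.1, 174.8]
eef_rot: [0.0, -0.27, 0.963, 0.0]
ft_force: [-4.3, -0.2, 10.8]
finger_gap: 0.145
gripper_force: 30.0
```

play_rows --gripper '[0,0,0,0,0,0]' --pt "0 0 0.05" --pt "0 0 0.03" --pt "0 0 0" --pt "0 0 0" --pt "0 0 0" --pt "0 0 0" --turn '[0,0,0,0,0,0]'

```text
clock: 22.42
ee_pos: [586.2, 131.1, 174.8]
eef_rot: [0.0, -0.27, 0.963, 0.0]
ft_force: [-8.4, -1.4, 21.8]
finger_gap: 0.149
gripper_force: 30.0
```

```bash
python3 - <<'E'
from h import *
o=get_obs();print(np.round(o["ee_pos"],1),np.round(o["ft_force"],1))
im,d,X,cal=grab("scene")
near=np.hypot(X[...,0]-586.3,X[...,1]-131.3)<60
save(cv2.resize(im[120:312,190:446],(800,600)),"s5")
E
```

```text
[586.2 131.1 174.8] [-8.4 -1.4 21.8]
```

View pics/s5.png

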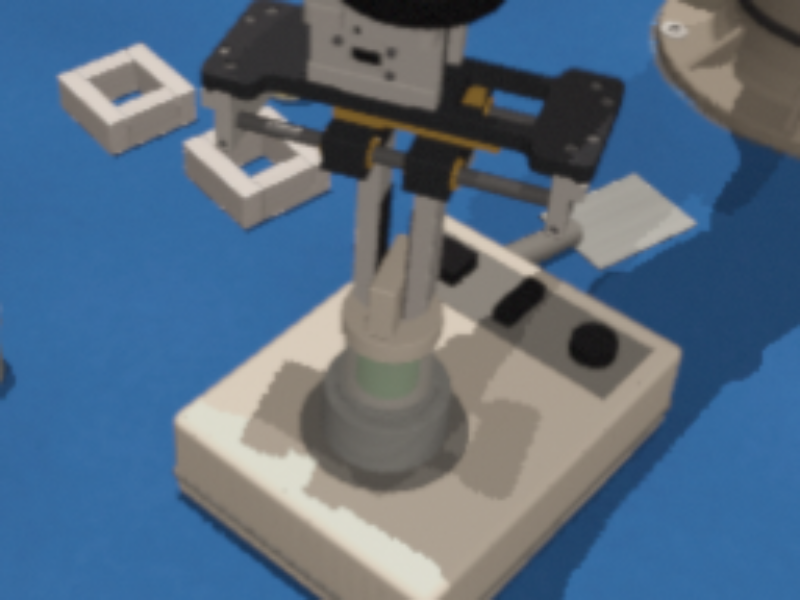

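The jar sits upright with its flange on the hub face at crop pixel (385,410). The force rose from 10.8 to 21.8 N while the TCP stayed at 174.8 mm, so the flange has landed and the jar is fully home.

```bash
python3 -c "
from workcell import bot
print(bot.close_job())"
```

```text
the job is handed in; nothing more can be done
None
```

I pressed the round, square and bar keys in that order, then meshed the jar in the hub and handed the job in with it still held fully down (about 22 N, 22.5 s of the 61 s); the judge's result was not shown.

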